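# Refit the clamping lever on a microtome's knife carriage

## Task

The red-knobbed clamping lever of the microtome's knife carriage was taken off for cleaning: pick it up from the mat and thread it onto the splined shaft in whichever of its four positions points the knob nearest the green dot, gently feeling for the splines with a few newtons and never forcing it (30 N is too much), until the hub sits fully home on the collar. Then swing it clockwise to lock the carriage, so that the knob stands over the red dot, and let go, leaving the lever fully home. Leave the other things on the table where they are.

Things in the scene. Friction and masses are not known exactly. Their poses are not given: they have to be found in the camera images.
- lever: Loose clamping lever, flat on the mat, 0.18 to 0.28 kg, most of it in the hub. Steel hub block 34 mm along x, 32 mm across its two flat sides (facing +y and -y: grip here from above), 34 mm high; flat aluminium arm, 14 mm wide, 9 mm high, leaving the hub's foot along +x; upright red knob at its end. Origin: centre of the hub's underside, on the bore's axis; z up.
- lever_bore (a point): Centre of the bore's mouth in the hub's top face, 34 mm above the lever's origin. The bore goes right through along z: a cross of four slots, each 8 mm wide, reaching 12 mm from the axis along the lever's +x, -x, +y and -y.
- lever_knob (a point): Centre of the lever's red knob (22 mm across, 28 mm high), 85 mm from the hub's axis along the lever's +x, 14 mm above its underside.
- carriage: Knife carriage, fixed: grey base plate 230 x 210 mm, 28 mm high; black blade-holder bar along its +x edge, 77 mm from the shaft, 68 mm high (knobs and blade plate up to 92 mm). Origin: on the upright shaft's axis, at the plate's underside; z up. A round collar, 36 mm across, with a dark spring washer on it stands at the shaft, 40 mm high in all.
- seat (a point): Centre of the top face of the collar's spring washer, at rest, on the shaft's axis, 40 mm above the carriage's origin, axes as the carriage's. The hub's underside rests here when fully home. The washer gives up to 3 mm (2.5 N to start, 10 N at the end), then is solid. Shaft above the seat: splines up to 22 mm, round pilot 10 mm thick up to 32 mm, tapering to a tip at 40 mm.
- spline_ends (a point): On the shaft's axis at the height of the spline ends, 22 mm above the seat; fixed to the carriage, so it does not turn with the shaft. Four splines at right angles, 5.6 mm wide, reaching 10.8 mm from the axis: 1.2 mm of play in the slots. Their turn is NOT measured: one lies up to 0.65 rad (37 degrees) to one side or the other of the direction from shaft to green dot.
- shaft_tip (a point): Tip of the pilot at rest, 40 mm above the seat. The shaft is sprung: it gives up to 6 mm straight down (3 N to start, 10 N at the end), then is solid. It turns stiffly (0.12 N m, at least 80 degrees either way) and stays where left: a hub resting on the spline ends with 4 to 8 N can be turned over them until it drops in, without turning the shaft.
- green_dot (a point): Green dot (open) on the base plate, 85 mm from the shaft's axis, at 210 degrees about the carriage's z from its +x; 28 mm above the origin.
- red_dot (a point): Red dot (locked) on the base plate, 85 mm from the shaft's axis, at 135 degrees about the carriage's z: 75 degrees clockwise, seen from above, from the green dot; a row of small white dots joins the two.
- mat: Black rubber mat, 250 x 240 mm, 3 mm thick, fixed. Origin: centre of its underside.
- clamp_knob: Loose black clamp knob, 32 mm across, 30 mm high, on the mat: a bystander. Origin under its centre.
- spacer: Loose steel spacer ring, 34 mm across, 10 mm high, on the mat: a bystander. Origin under its centre.
- slide_box: Blue slide box, 100 x 90 x 35 mm: a bystander. Origin under its centre.
- wash_bottle: White bottle with a red cap, 66 mm across, 160 mm high: a bystander. Origin under its centre.
- jar: Amber jar, 70 mm across, 90 mm high: a bystander. Origin under its centre.
- cassettes: Yellow stack of cassettes, 90 x 60 x 45 mm: a bystander. Origin under its centre.
- brush: Lab brush lying on the table in front of the robot: a bystander. Origin at its middle.

How it is judged:
By the outcome, as a careful person would: the job done as asked, in the order asked, and still so for the second after the job is handed in, with the robot touching nothing.
It also fails if it takes over 61 s, if anything falls off the work surface, if the arm or the gripper's body presses on something with over 40 N, if the wrist force passes 120 N, or if a joint passes its speed limit or range.

## Robot

A 6-joint arm with a two-finger parallel gripper is mounted at the origin on the work surface. World frame = base frame: x ahead of the robot, y to its left, z up, the work surface at z = 0. Lengths are in m, angles in rad, forces in N, time in s.
With the tool pointing down it reaches from about 0.35 to 0.975 m from the base axis. Payload 17.4 kg.
Tool frame: the origin (TCP) lies midway between the tips of the shut fingers; the grasp point (between the pads) lies arm.pinch_z behind it (arm.pinch_z is the distance from the TCP to the grasp point, in m); z points along the fingers, y is the line along which they close (so a half turn about z gives the same grasp; the last joint's range is limited). The gripper opens to 85 mm and grips with 20 to 120 N. Pads are 22 mm wide; open, the fingers measure 114 mm over their backs; the gripper's body (76 mm by 85 mm) begins 54 mm behind the grasp point. The pads swing forward as they close: fully open they stand 13 mm farther back than shut.
Start: joints at [-1.155, 0.116, 1.442, -0, 1.584, -0.038], TCP at [0.296, -0.607, 0.231] pointing down, gripper open.
Joint ranges: [-2.83, 2.83], [-0.83, 2.19], [0.07, 2.5], [-1.14, 4.28], [0.01, 3], [-2.97, 2.97]. Speed limits (rad/s): [1.89, 1.89, 2.22, 3.14, 3.14, 3.14].

## Interface

Orientations are given as [roll, pitch, yaw] about the fixed x, y, z axes, in that order (R = Rz(yaw) Ry(pitch) Rx(roll)).
In Python, from workcell import arm, viewer gives the robot as it stands. The module is installed in compiled form; this text tells all that it offers.
- The arm moves only by the tool drive_tool, never from a script. Its argument "increments" is a list of rows, each a list of 7 numbers: the shift along the tool's x, y, z in m, then the turn, a rotation vector about the tool's x, y, z in units of 6 degrees (1.0 is 6 degrees), then the finger opening in m, from 0 to 0.0854. In form: [[x, y, z, wx, wy, wz, fingers], ...]. A call has 1 to 20 rows; each row is the pose to reach, as a shift and turn from the pose commanded when the call began, along the tool's axes at that moment; what a row does not reach only later rows make up. A row lasts 1/12 s, in which the tool goes at most 41.7 mm and 7.16 degrees, less where a joint would pass 70% of its speed; a pose out of reach is approached as far as the arm can. A call with a gripper value outside its range is refused whole. The fingers move at their own pace and stop on an object; "newtons" is the grip in N (left out, the last holds). Time passes only in rows, so rows that repeat a pose let the fingers close. It gives the time, the measured TCP pose, the force, the opening and the grip force at its end, in the units of the state.
- arm.sense(): the state, without advancing time (a new reading comes with each control period).
- viewer.read_camera(name): name is "scene" or "top"; returns the picture (400x640x3 uint8, blue, green, red); there is no depth.
- viewer.camera_params(name): a dict with "intrinsics" (3x3 intrinsics, pixels), "rvec" (rotation vector, rad) and "tvec" (3), from world to camera coordinates, as OpenCV has them. Camera axes: x right, y down, z forward; pixel columns grow to the right and rows downward; lengths in m; the calibration is good to about 2 mm. A picture is of the moment at which its call begins. camera_params takes no time and is no camera call.
- arm.close_job(): hands the job in; it is judged then, once.
The state is a dict: "time_s": time; "joint_pos": joint angles; "dq": joint speeds; "tau": joint torques, N m; "tool_pos": TCP position; "tool_rot": TCP orientation; "wrist_force": force on the tool from outside, world axes, zero at the start; "moment": the same for the moment, N m; "gripper_width": opening from 0.0 (shut) to 1.0 (fully open); "finger_force": force on a finger pad.
Only numpy, scipy, OpenCV 4.12 (cv2) and the standard library are available. Lean on these libraries where they do the work, as an engineer would, in place of code of your own. Each camera call takes 0.05 s, during which the arm holds its last target. There are 200 camera calls.

## Working session

There is one attempt and no reset: what is moved stays moved. The work goes in short steps, Python scripts to look and compute and a tool call to move; the robot and the scene stay as the last step left them, time stands still between calls to the robot, and variables do not carry over. Pictures are saved under pics/ and viewed, at most 10 in all, crops included, and the job is handed in when it is done.

Besides the shell and the picture viewer there is one more tool, called after "Call:" as name(argument=value, ...), one argument or row to a line, values as JSON. drive_tool: Moves the arm, as the interface text tells. Its arguments: {"type":"object","properties":{"increments":{"type":"array"},"newtons":{"type":"number"}},"required":["increments"]}

```bash
mkdir -p pics
python3 - <<'E'
from workcell import arm, viewer
import cv2
for n in("scene","top"):
    cv2.imwrite(f"pics/{n}0.png",viewer.read_camera(n)); print(viewer.camera_params(n))
print(arm.sense(), arm.pinch_z)
E
```

```text
{'intrinsics': array([[482.07906107,   0.        , 325.05649328],
       [  0.        , 482.07906107, 198.16632705],
       [  0.        ,   0.        ,   1.        ]]), 'rvec': array([ 1.04971439,  2.38981191, -1.01414031]), 'tvec': array([ 0.31152962, -0.16350178,  1.66120316])}
{'intrinsics': array([[495.37329962,   0.        , 323.01860365],
       [  0.        , 495.37329962, 202.93857061],
       [  0.        ,   0.        ,   1.        ]]), 'rvec': array([ 2.10886538, -2.17104465,  0.15737799]), 'tvec': array([0.02810352, 0.4479834 , 1.7563553 ])}
{'time_s': 0.1, 'joint_pos': array([-1.15481798e+00,  1.16419925e-01,  1.44219911e+00, -6.11065168e-06,
        1.58394259e+00, -3.78099885e-02]), 'dq': array([-0.0018405 , -0.00152763, -0.00050765,  0.00110845, -0.00019625,
       -0.0009556 ]), 'tau': array([ 4.56991156e-04, -7.33666348e+01, -6.33787322e+01, -2.76274732e-04,
        5.16949382e-03, -1.31616778e-05]), 'tool_pos': array([ 0.29582335, -0.60654985,  0.23064778]), 'tool_rot': array([-3.14062415e+00, -3.05221828e-05,  4.53788245e-01]), 'wrist_force': array([-1.05128983,  0.37480013,  0.04251158]), 'moment': array([-0.00449269, -0.01006483, -0.01169463]), 'finger_force': 0.0, 'gripper_width': 0.99882864388526} 0.0187
```

View pics/scene0.png

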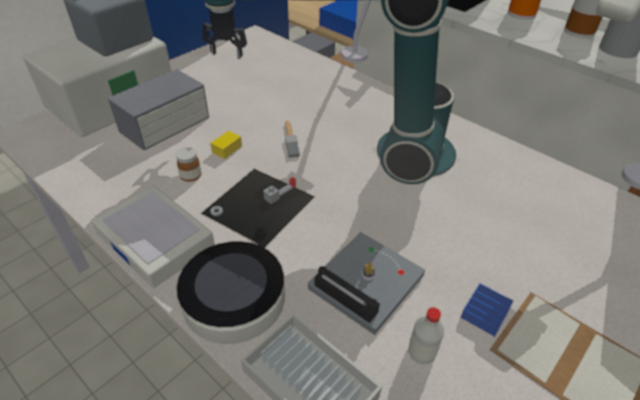

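View pics/top0.png

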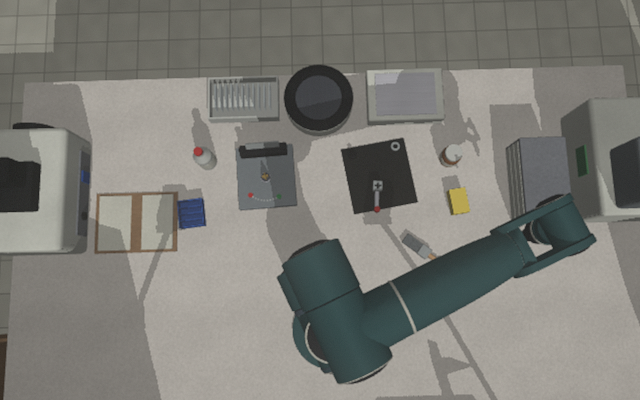

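Top shows the lever near (377,190) with its knob toward the robot, and the shaft near (265,176), with dots at (278,196) and (250,195). Enlarging both areas in both cameras.

Run:
```python
import cv2,numpy as np
t=cv2.imread("pics/top0.png");s=cv2.imread("pics/scene0.png")
f=lambda im,x,y,w,h,k:cv2.resize(im[y:y+h,x:x+w],None,fx=k,fy=k,interpolation=cv2.INTER_CUBIC)
# top crops 40x75.. at x10
a=f(t,345,170,60,50,6.0+0);b=f(t,235,140,66,75,0+8)
cv2.imwrite("pics/c1.png",np.hstack([f(t,350,170,40,60,10),f(s,255,170,40,60,10)]))
cv2.imwrite("pics/c2.png",np.hstack([f(t,240,150,50,60,8),f(s,350,235,50,60,8)]))
```

```text
(no output)
```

View pics/c1.png

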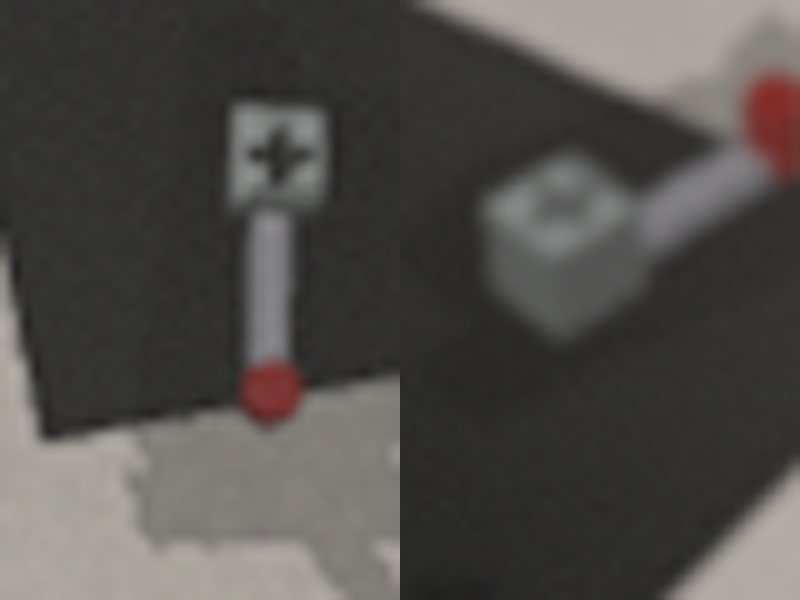

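View pics/c2.png

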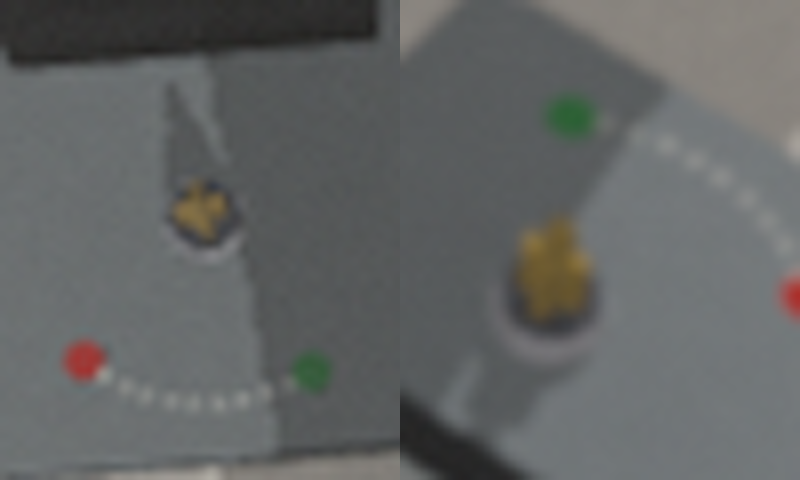

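Bore at top (377.4,185.0) / scene (270.7,189.8), knob at top (376.7,208.7). The red dot is near (250.2,194.7) and green near (278.6,195.9) in top.

```bash
cat > h.py <<'E'
import cv2,numpy as np
from workcell import arm,viewer
P={n:viewer.camera_params(n) for n in("scene","top")}
def ray(n,uv):
    p=P[n];R=cv2.Rodrigues(p["rvec"])[0];C=-R.T@p["tvec"]
    return C,R.T@np.linalg.solve(p["intrinsics"],[*uv,1])
def plane(n,uv,z):
    C,d=ray(n,uv);return C+d*(z-C[2])/d[2]
def proj(n,X):
    p=P[n];return cv2.projectPoints(np.float64(X).reshape(-1,1,3),p["rvec"],p["tvec"],p["intrinsics"],None)[0].reshape(-1,2)
def blob(im,hue,box):
    x,y,w,h=box;c=cv2.cvtColor(im[y:y+h,x:x+w],cv2.COLOR_BGR2HSV).astype(int)
    dh=np.abs((c[...,0]-hue+90)%180-90);m=np.where((dh<15),np.clip(c[...,1]-90,0,None),0)
    yy,xx=np.mgrid[y:y+h,x:x+w];return (xx*m).sum()/m.sum(),(yy*m).sum()/m.sum()
E
python3 - <<'E'
from h import *
im={n:cv2.imread(f"pics/{n}0.png") for n in P}
boxes={"top":[(243,188,14,13),(272,189,13,14)],"scene":[(395,266,12,12),(364,243,13,12)]}
for n in P:
    r,g=[blob(im[n],h,b) for h,b in zip((0,60),boxes[n])]
    R,G=plane(n,r,.028),plane(n,g,.028)
    d=(G-R)[:2];L=np.hypot(*d);m=(R+G)[:2]/2
    perp=np.array([-d[1],d[0]])/L   # two candidates
    for s in(1,-1):
        S=m+s*perp*.085*np.cos(np.radians(37.5))
        print(n,r,g,R[:2],G[:2],"chord",L,"S",S,"px",proj(n,[[*S,.04],[*S,.08]]).round(1).tolist(),
          "ang G",np.degrees(np.arctan2(*(G[:2]-S)[::-1])),"R",np.degrees(np.arctan2(*(R[:2]-S)[::-1])))
print("bore",plane("top",(377.45,184.95),.037),plane("scene",(270.75,189.85),.037))
k=blob(im["top"],0,(370,202,14,14));ks=blob(im["scene"],0,(285,174,14,16))
print("knob",k,plane("top",k,.028),ks,plane("scene",ks,.019))
E
```

```text
scene (np.float64(400.5827380952381), np.float64(271.8357142857143)) (np.float64(370.8744075829384), np.float64(249.11848341232226)) [0.48437018 0.27863144] [0.47634168 0.17505453] chord 0.1038876003285262 S [0.54758929 0.22163156] px [[368.4, 271.2], [369.8, 261.2]] ang G -146.82595907071874 R 137.96142006293437
scene (np.float64(400.5827380952381), np.float64(271.8357142857143)) (np.float64(370.8744075829384), np.float64(249.11848341232226)) [0.48437018 0.27863144] [0.47634168 0.17505453] chord 0.1038876003285262 S [0.41312257 0.2320544 ] px [[402.5, 244.2], [404.5, 234.1]] ang G -42.03857993706566 R 33.17404092928128
top (np.float64(250.05692803437165), np.float64(194.58216970998924)) (np.float64(278.4457831325301), np.float64(195.9879518072289)) [0.48817518 0.27971073] [0.4799151  0.17641924] chord 0.10362124070202544 S [0.55126558 0.22268946] px [[265.1, 176.5], [263.7, 174.2]] ang G -147.03690997020718 R 137.89264125431527
top (np.float64(250.05692803437165), np.float64(194.58216970998924)) (np.float64(278.4457831325301), np.float64(195.9879518072289)) [0.48817518 0.27971073] [0.4799151  0.17641924] chord 0.10362124070202544 S [0.4168247  0.23344051] px [[262.5, 213.2], [261.1, 211.7]] ang G -42.10735874568474 R 32.963090029792816
bore [ 0.50828703 -0.18409073  0.037     ] [ 0.50510399 -0.18465606  0.037     ]
knob (np.float64(376.599718111346), np.float64(208.77660324171953)) [ 0.42245678 -0.1780537   0.028     ] (np.float64(292.2366018261215), np.float64(181.6105597459309)) [ 0.42030356 -0.17893221  0.019     ]
```

```bash
cat >> h.py <<'E'
from scipy.spatial.transform import Rotation as Ro
def plan(x,y,z,yaw):
    s=arm.sense();R=Ro.from_euler("xyz",s["tool_rot"])
    sh=R.inv().apply(np.array([x,y,z])-s["tool_pos"])
    rv=(R.inv()*Ro.from_euler("xyz",[np.pi,0,np.radians(yaw)])).as_rotvec(degrees=True)/6
    print("shift",sh.round(4),"turn",rv.round(3))
E
python3 - <<'E'
from h import *
plan(.507,-.184,.12,-4)
# spline angle: fit brass mask
def prism(pts,z0,z1): return [np.c_[pts,np.full(len(pts),z)] for z in(z0,z1)]
K=8
for n,S0,(x0,y0,w,h) in(("top",(.5513,.2227),(255,165,20,20)),("scene",(.5476,.2216),(358,252,22,26))):
    c=cv2.imread(f"pics/{n}0.png")[y0:y0+h,x0:x0+w].astype(float)
    m=c[...,2]-c[...,0]; m=np.clip(m,0,None); m/=m.max()
    best=[]
    for phi in range(0,90,3):
        b=(9,)
        for dx in np.arange(-4,4.1,1):
            for dy in np.arange(-4,4.1,1):
                S=np.array(S0)+np.array([dx,dy])/1000
                M=np.zeros((h*K,w*K),np.uint8)
                def fill(P3):
                    q=((proj(n,P3)-[x0,y0]+.5)*K).astype(np.int32)
                    cv2.fillConvexPoly(M,cv2.convexHull(q),255)
                for k in range(2):
                    a=np.radians(phi+90*k);u=np.array([np.cos(a),np.sin(a)]);v=np.array([-u[1],u[0]])
                    r=np.array([S+sx*.0108*u+sy*.0028*v for sx,sy in((1,1),(1,-1),(-1,-1),(-1,1))])
                    fill(np.vstack(prism(r,.040,.062)))
                t=np.linspace(0,6.28,16);cc=np.c_[np.cos(t),np.sin(t)]
                fill(np.vstack(prism(S+.005*cc,.062,.072)+prism(S+.001*cc,.072,.080)))
                r=cv2.GaussianBlur(cv2.resize(M/255.,(w,h),interpolation=cv2.INTER_AREA),(0,0),.6)
                g=(r*m).sum()/(r*r).sum();e=((m-g*r)**2).sum()
                if e<b[0]: b=(e,dx,dy)
        best.append((b[0],phi,*b[1:]))
    print(n,[(round(float(e),2),p,float(a),float(q)) for e,p,a,q in sorted(best)[:7]])
E
```

```text
shift [ 0.375  -0.2871  0.1109] turn [-9.e-03  2.e-03  5.e+00]
top [(0.62, 12, 0.0, 0.0), (0.62, 15, 0.0, 0.0), (0.66, 18, 0.0, 1.0), (0.74, 21, 0.0, 0.0), (0.76, 9, 0.0, 1.0), (0.85, 6, 0.0, 0.0), (0.91, 24, 0.0, 1.0)]
scene [(1.06, 12, 0.0, 0.0), (1.08, 15, 0.0, 0.0), (1.11, 18, 0.0, 0.0), (1.17, 9, 0.0, 0.0), (1.26, 21, 0.0, 0.0), (1.29, 6, 0.0, 0.0), (1.49, 24, 0.0, 0.0)]
```

Call:
drive_tool(
  increments=[
    [0.0,0.0,0.0,0,0,0,0.06],
  ],
)

```text
time_s: 0.18
tool_pos: [0.2959, -0.6066, 0.2308]
tool_rot: [-3.141, -0.0, 0.454]
wrist_force: [0.5, 0.4, 0.6]
gripper_width: 0.882
finger_force: 0.0
```

Call:
drive_tool(
  increments=[
    [0.375,-0.287,0,0,0,5,0.06],
    [0.375,-0.287,0,0,0,5,0.06],
    [0.375,-0.287,0,0,0,5,0.06],
    [0.375,-0.287,0,0,0,5,0.06],
    [0.375,-0.287,0,0,0,5,0.06],
    [0.375,-0.287,0,0,0,5,0.06],
    [0.375,-0.287,0,0,0,5,0.06],
    [0.375,-0.287,0,0,0,5,0.06],
    [0.375,-0.287,0,0,0,5,0.06],
    [0.375,-0.287,0,0,0,5,0.06],
    [0.375,-0.287,0.11,0,0,5,0.06],
    [0.375,-0.287,0.11,0,0,5,0.06],
    [0.375,-0.287,0.11,0,0,5,0.06],
    [0.375,-0.287,0.11,0,0,5,0.06],
    [0.375,-0.287,0.11,0,0,5,0.06],
    [0.375,-0.287,0.11,0,0,5,0.06],
    [0.375,-0.287,0.11,0,0,5,0.06],
    [0.375,-0.287,0.11,0,0,5,0.06],
  ],
)

```text
time_s: 1.68
tool_pos: [0.5076, -0.1853, 0.1232]
tool_rot: [3.141, -0.003, -0.071]
wrist_force: [-0.0, -0.4, 0.2]
gripper_width: 0.701
finger_force: 0.0
```

Run:
```python
from h import *
plan(.507,-.184,.007,-4)
f=lambda im,x,y,w,h,k:cv2.resize(im[y:y+h,x:x+w],None,fx=k,fy=k,interpolation=cv2.INTER_CUBIC)
s=viewer.read_camera("scene")
cv2.imwrite("pics/s1.png",f(s,220,100,100,100,6))
p=arm.sense()["tool_pos"];print(p,proj("scene",[p,p+[0,0,.0187]]))
```

```text
shift [-0.001  -0.0014  0.1162] turn [ 0.009 -0.024 -0.01 ]
[ 0.50748628 -0.18523428  0.12289622] [[268.34764945 168.1229604 ]
 [267.96087128 163.07629229]]
```

View pics/s1.png

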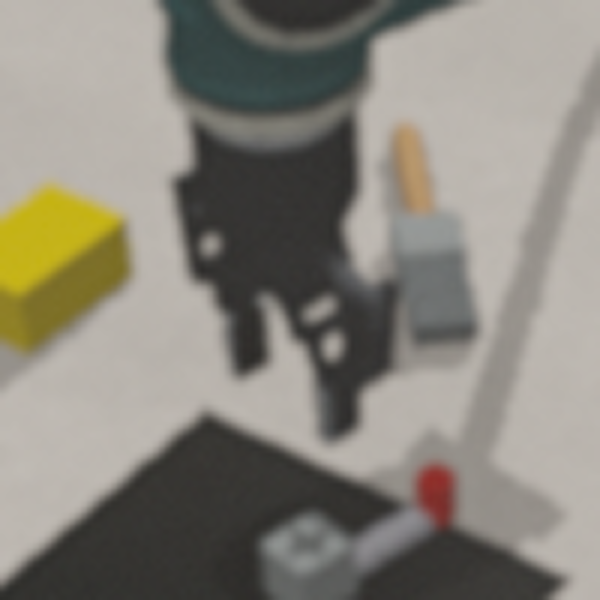

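The scene view shows the fingers above the hub, tips at (261,162) and (277,172), midpoint within a pixel of the projected TCP. Descending and gripping.

Call:
drive_tool(
  increments=[
    [-0.001,-0.001,0.04,0,0,0,0.06],
    [-0.001,-0.001,0.08,0,0,0,0.06],
    [-0.001,-0.001,0.1,0,0,0,0.06],
    [-0.001,-0.001,0.116,0,0,0,0.06],
    [-0.001,-0.001,0.116,0,0,0,0.06],
    [-0.001,-0.001,0.116,0,0,0,0.06],
    [-0.001,-0.001,0.116,0,0,0,0.02],
    [-0.001,-0.001,0.116,0,0,0,0.02],
    [-0.001,-0.001,0.116,0,0,0,0.02],
    [-0.001,-0.001,0.116,0,0,0,0.02],
    [-0.001,-0.001,0.116,0,0,0,0.02],
    [-0.001,-0.001,0.116,0,0,0,0.02],
  ],
  newtons=60,
)

```text
time_s: 2.73
tool_pos: [0.5072, -0.1838, 0.0073]
tool_rot: [3.14, -0.003, -0.07]
wrist_force: [-0.9, -0.1, 7.1]
gripper_width: 0.364
finger_force: 59.7
```

Run:
```python
from h import *
s=arm.sense();print(s);R=Ro.from_euler("xyz",s["tool_rot"]);print(R.as_matrix().round(4))
```

```text
{'time_s': 2.7333, 'joint_pos': array([-3.94868778e-01, -2.37079080e-02,  1.96442714e+00, -1.99069916e-04,
        1.19790972e+00,  1.24583252e+00]), 'dq': array([-0.00015388,  0.00060837,  0.00036969,  0.0017518 ,  0.00181597,
        0.00147964]), 'tau': array([ 6.71181288e-01, -4.99558282e+01, -5.22580898e+01,  2.82233376e-01,
       -2.55769193e-01,  1.02970432e-02]), 'tool_pos': array([ 0.5071925 , -0.18380873,  0.00731291]), 'tool_rot': array([ 3.14047053e+00, -2.74932576e-03, -6.98311822e-02]), 'wrist_force': array([-0.85524143, -0.1425979 ,  7.11142321]), 'moment': array([-0.03107286,  0.20443166,  0.02438039]), 'finger_force': 59.67295006848872, 'gripper_width': 0.36420161778601395}
[[ 0.9976 -0.0698  0.0027]
 [-0.0698 -0.9976 -0.0013]
 [ 0.0027  0.0011 -1.    ]]
```

Call:
drive_tool(
  increments=[
    [0,0,-0.04,0,0,0,0.02],
    [0,0,-0.08,0,0,0,0.02],
    [0,0,-0.12,0,0,0,0.02],
    [0,0,-0.143,0,0,0,0.02],
    [0,0,-0.143,0,0,0,0.02],
    [0,0,-0.143,0,0,0,0.02],
  ],
)

```text
time_s: 3.23
tool_pos: [0.5067, -0.1835, 0.1501]
tool_rot: [3.141, -0.003, -0.07]
wrist_force: [0.1, -0.1, -3.9]
gripper_width: 0.366
finger_force: 60.6
```

Run:
```python
from h import *
plan(.5499,.2223,.15,14);print(arm.sense()["wrist_force"],arm.sense()["tool_pos"])
```

```text
shift [ 1.480e-02 -4.078e-01 -3.000e-04] turn [ 0.014 -0.027 -3.   ]
[ 0.13529514 -0.06028672 -3.89384488] [ 0.50667715 -0.18347159  0.15006673]
```

Call:
drive_tool(
  increments=[
    [0.001,-0.03,0,0.014,-0.027,-1,0.02],
    [0.002,-0.07,0,0.014,-0.027,-2,0.02],
    [0.004,-0.11,0,0.014,-0.027,-3,0.02],
    [0.0055,-0.15,0,0.014,-0.027,-3,0.02],
    [0.007,-0.19,0,0.014,-0.027,-3,0.02],
    [0.0085,-0.23,0,0.014,-0.027,-3,0.02],
    [0.01,-0.27,0,0.014,-0.027,-3,0.02],
    [0.0115,-0.31,0,0.014,-0.027,-3,0.02],
    [0.013,-0.35,0,0.014,-0.027,-3,0.02],
    [0.014,-0.385,0,0.014,-0.027,-3,0.02],
    [0.0148,-0.4,0,0.014,-0.027,-3,0.02],
    [0.0148,-0.4078,0,0.014,-0.027,-3,0.02],
    [0.0148,-0.4078,0,0.014,-0.027,-3,0.02],
    [0.0148,-0.4078,0,0.014,-0.027,-3,0.02],
    [0.0148,-0.4078,0,0.014,-0.027,-3,0.02],
    [0.0148,-0.4078,0,0.014,-0.027,-3,0.02],
  ],
)

```text
time_s: 4.57
tool_pos: [0.5495, 0.2212, 0.1482]
tool_rot: [-3.14, 0.003, 0.243]
wrist_force: [0.2, 0.2, -2.7]
gripper_width: 0.363
finger_force: 60.7
```

Run:
```python
from h import *
plan(.5499,.2223,.10,14);s=arm.sense();print(s["wrist_force"],s["moment"],s["tool_pos"],s["tool_rot"])
f=lambda im,x,y,w,h,k:cv2.resize(im[y:y+h,x:x+w],None,fx=k,fy=k,interpolation=cv2.INTER_CUBIC)
a=viewer.read_camera("scene");b=viewer.read_camera("top");cv2.imwrite("pics/sr.png",a);cv2.imwrite("pics/tr.png",b)
cv2.imwrite("pics/c3.png",np.hstack([f(a,330,200,80,100,5),f(b,225,140,80,100,5)]))
```

```text
shift [ 0.0008 -0.0009  0.0482] turn [-0.016  0.025 -0.014]
[ 0.24437362  0.16865774 -2.69171175] [-0.00017792 -0.05527539 -0.0164521 ] [0.5494634  0.22118829 0.14824717] [-3.13988696e+00  2.61775180e-03  2.42909053e-01]
```

View pics/c3.png

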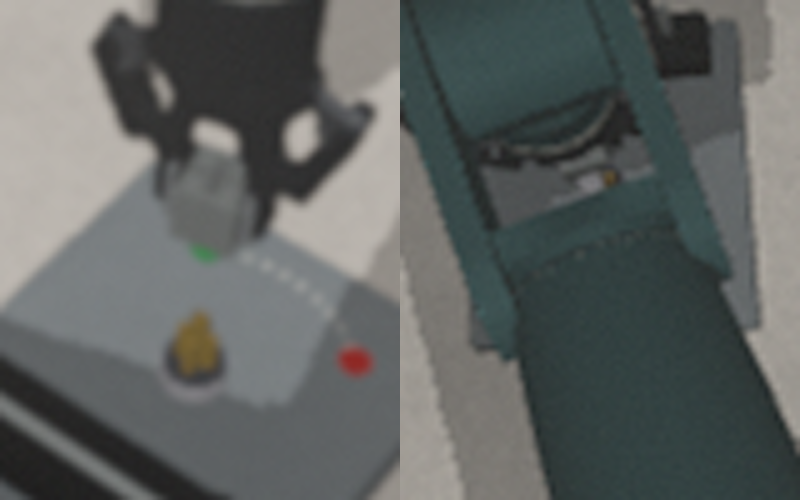

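The scene view shows the hub above the shaft, bottom corner near (377,251), shaft tip near (370,263); top is mostly hidden by the arm. Lowering to just over the tip for a closer look.

Call:
drive_tool(
  increments=[
    [0.0008,-0.0009,0.02,-0.016,0.025,-0.014,0.02],
    [0.0008,-0.0009,0.04,-0.016,0.025,-0.014,0.02],
    [0.0008,-0.0009,0.053,-0.016,0.025,-0.014,0.02],
    [0.0008,-0.0009,0.053,-0.016,0.025,-0.014,0.02],
    [0.0008,-0.0009,0.053,-0.016,0.025,-0.014,0.02],
    [0.0008,-0.0009,0.053,-0.016,0.025,-0.014,0.02],
  ],
)

```text
time_s: 5.17
tool_pos: [0.5503, 0.2236, 0.0965]
tool_rot: [-3.141, -0.001, 0.246]
wrist_force: [-0.2, 0.0, -2.6]
gripper_width: 0.366
finger_force: 60.6
```

Run:
```python
from h import *
s=arm.sense();print(s["wrist_force"],s["tool_pos"],s["tool_rot"])
a=viewer.read_camera("scene");cv2.imwrite("pics/sr2.png",a)
x0,y0,k=350,225,14
c=cv2.resize(a[y0:y0+42,x0:x0+40],None,fx=k,fy=k,interpolation=cv2.INTER_CUBIC)
p=s["tool_pos"];yaw=s["tool_rot"][2]
off=np.array([.5476,.2216])-[.5494,.2222]   # scene bias
u=np.array([np.cos(yaw),np.sin(yaw)]);v=np.array([-u[1],u[0]])
O=p[:2]-.0005*u+off
for z in(p[2]-.0043,p[2]+.0297):
    q=proj("scene",[[*(O+sx*.017*u+sy*.016*v),z] for sx,sy in((1,1),(1,-1),(-1,-1),(-1,1))])
    cv2.polylines(c,[((q-[x0,y0]+.5)*k).astype(np.int32)],True,(255,0,255),1)
cv2.imwrite("pics/c4.png",c)
```

```text
[-0.24075359  0.02435259 -2.59735581] [0.55030859 0.22361292 0.09650143] [-3.14125088e+00 -1.24084684e-03  2.45568239e-01]
```

View pics/c4.png

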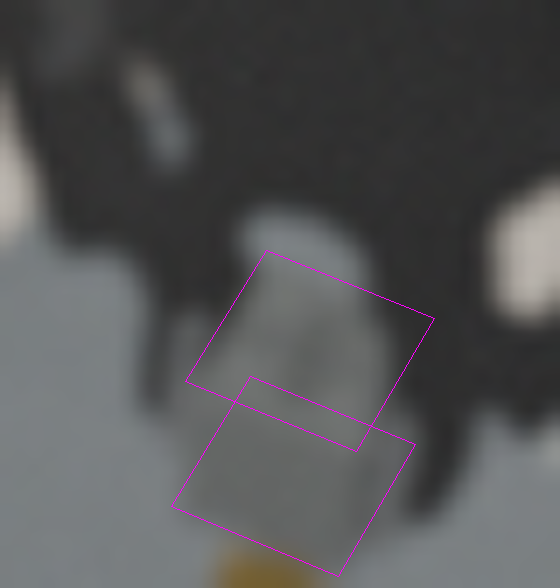

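The overlay agrees with the hub within about a pixel. Descending gently.

Run:
```python
from h import *
plan(.5499,.2223,.081,14)
```

```text
shift [-0.0009  0.0013  0.0157] turn [-0.004 -0.017  0.013]
```

Call:
drive_tool(
  increments=[
    [-0.0009,0.0013,0.005,0,-0.01,0,0.02],
    [-0.0009,0.0013,0.01,0,-0.01,0,0.02],
    [-0.0009,0.0013,0.013,0,-0.01,0,0.02],
    [-0.0009,0.0013,0.0155,0,-0.01,0,0.02],
    [-0.0009,0.0013,0.0155,0,-0.01,0,0.02],
    [-0.0009,0.0013,0.0155,0,-0.01,0,0.02],
  ],
)

```text
time_s: 5.72
tool_pos: [0.5492, 0.2222, 0.0796]
tool_rot: [-3.141, 0.001, 0.246]
wrist_force: [0.5, -0.2, -2.7]
gripper_width: 0.364
finger_force: 60.6
```

Call:
drive_tool(
  increments=[
    [0,0,0.001,0,0,0,0.02],
    [0,0,0.002,0,0,0,0.02],
    [0,0,0.003,0,0,0,0.02],
    [0,0,0.004,0,0,0,0.02],
    [0,0,0.004,0,0,0,0.02],
  ],
)

```text
time_s: 6.13
tool_pos: [0.5492, 0.2221, 0.0756]
tool_rot: [-3.141, 0.001, 0.246]
wrist_force: [-0.1, 0.6, -2.5]
gripper_width: 0.369
finger_force: 60.6
```

Call:
drive_tool(
  increments=[
    [0,0,0.001,0,0,0,0.02],
    [0,0,0.002,0,0,0,0.02],
    [0,0,0.003,0,0,0,0.02],
    [0,0,0.004,0,0,0,0.02],
    [0,0,0.005,0,0,0,0.02],
    [0,0,0.006,0,0,0,0.02],
    [0,0,0.006,0,0,0,0.02],
  ],
)

```text
time_s: 6.72
tool_pos: [0.5492, 0.2221, 0.0696]
tool_rot: [-3.141, 0.001, 0.246]
wrist_force: [-0.9, -0.7, -2.3]
gripper_width: 0.364
finger_force: 60.6
```

Call:
drive_tool(
  increments=[
    [0,0,0.001,0,0,0,0.02],
    [0,0,0.002,0,0,0,0.02],
    [0,0,0.003,0,0,0,0.02],
    [0,0,0.004,0,0,0,0.02],
    [0,0,0.005,0,0,0,0.02],
    [0,0,0.005,0,0,0,0.02],
  ],
)

```text
time_s: 7.22
tool_pos: [0.5492, 0.2221, 0.0645]
tool_rot: [-3.141, 0.001, 0.246]
wrist_force: [-0.0, 0.3, -2.5]
gripper_width: 0.366
finger_force: 60.6
```

Call:
drive_tool(
  increments=[
    [0,0,0.0005,0,0,0,0.02],
    [0,0,0.001,0,0,0,0.02],
    [0,0,0.0015,0,0,0,0.02],
    [0,0,0.002,0,0,0,0.02],
    [0,0,0.002,0,0,0,0.02],
  ],
)

```text
time_s: 7.63
tool_pos: [0.5492, 0.2221, 0.0627]
tool_rot: [-3.141, 0.001, 0.246]
wrist_force: [0.4, -0.1, -2.7]
gripper_width: 0.364
finger_force: 60.6
```

No contact 3.6 mm below the spline ends, so the splines appear engaged. Continuing slowly.

Call:
drive_tool(
  increments=[
    [0,0,0.001,0,0,0,0.02],
    [0,0,0.002,0,0,0,0.02],
    [0,0,0.003,0,0,0,0.02],
    [0,0,0.004,0,0,0,0.02],
    [0,0,0.005,0,0,0,0.02],
    [0,0,0.005,0,0,0,0.02],
  ],
)

```text
time_s: 8.13
tool_pos: [0.5492, 0.2221, 0.0575]
tool_rot: [-3.141, 0.001, 0.246]
wrist_force: [-0.1, 1.0, -2.5]
gripper_width: 0.369
finger_force: 60.6
```

Call:
drive_tool(
  increments=[
    [0,0,0.001,0,0,0,0.02],
    [0,0,0.002,0,0,0,0.02],
    [0,0,0.003,0,0,0,0.02],
    [0,0,0.004,0,0,0,0.02],
    [0,0,0.005,0,0,0,0.02],
    [0,0,0.006,0,0,0,0.02],
    [0,0,0.007,0,0,0,0.02],
    [0,0,0.008,0,0,0,0.02],
    [0,0,0.009,0,0,0,0.02],
    [0,0,0.01,0,0,0,0.02],
    [0,0,0.01,0,0,0,0.02],
  ],
)

```text
time_s: 9.05
tool_pos: [0.5491, 0.2221, 0.0476]
tool_rot: [-3.141, 0.001, 0.246]
wrist_force: [0.1, 0.7, -2.9]
gripper_width: 0.364
finger_force: 60.6
```

Call:
drive_tool(
  increments=[
    [0,0,0.001,0,0,0,0.02],
    [0,0,0.002,0,0,0,0.02],
    [0,0,0.003,0,0,0,0.02],
    [0,0,0.0037,0,0,0,0.02],
    [0,0,0.0037,0,0,0,0.02],
  ],
)

```text
time_s: 9.47
tool_pos: [0.5493, 0.2221, 0.0441]
tool_rot: [-3.141, 0.001, 0.246]
wrist_force: [-0.5, -0.7, 0.8]
gripper_width: 0.369
finger_force: 60.8
```

Run:
```python
from h import *
s=arm.sense();print(s["wrist_force"],s["moment"],s["tool_pos"],s["tool_rot"],s["joint_pos"])
```

```text
[-0.52808889 -0.69004052  0.79120284] [-0.10042628  0.04542394  0.00533417] [0.54927282 0.2221414  0.04414537] [-3.14138671e+00  9.10981696e-04  2.45803807e-01] [3.41123350e-01 5.32204682e-02 1.82061789e+00 3.05553901e-04
 1.26864155e+00 1.66602491e+00]
```

Seated: the force rose 3.5 N at the expected height. Swinging clockwise in two parts.

Call:
drive_tool(
  increments=[
    [0,0,0,0,0,0.3,0.02],
    [0,0,0,0,0,0.7,0.02],
    [0,0,0,0,0,1.1,0.02],
    [0,0,0,0,0,1.5,0.02],
    [0,0,0,0,0,1.9,0.02],
    [0,0,0,0,0,2.2,0.02],
    [0,0,0,0,0,2.5,0.02],
    [0,0,0,0,0,2.5,0.02],
  ],
)

```text
time_s: 10.13
tool_pos: [0.5496, 0.2216, 0.0443]
tool_rot: [3.141, 0.0, -0.018]
wrist_force: [2.0, -5.8, -0.9]
gripper_width: 0.364
finger_force: 61.2
```

Run:
```python
from h import *
s=arm.sense();print(s["wrist_force"],s["moment"],s["tool_pos"],s["tool_rot"])
plan(.5493,.2221,.0441,-42.1)
```

```text
[ 1.99646418 -5.80623548 -0.89451062] [-0.93976604 -0.43555532  0.08365533] [0.54958911 0.22159145 0.0443222 ] [ 3.14052302e+00  2.01898319e-04 -1.80943876e-02]
shift [-0.0003 -0.0005  0.0002] turn [ 1.000e-02 -2.000e-03  6.844e+00]
```

Call:
drive_tool(
  increments=[
    [0,0.0003,0,0,0,0.3,0.02],
    [0,0.0005,0,0,0,0.7,0.02],
    [0,0.0005,0,0,0,1.1,0.02],
    [0,0.0005,0,0,0,1.5,0.02],
    [0,0.0005,0,0,0,1.9,0.02],
    [0,0.0005,0,0,0,2.3,0.02],
    [0,0.0005,0,0,0,2.7,0.02],
    [0,0.0005,0,0,0,3,0.02],
    [0,0.0005,0,0,0,3,0.02],
  ],
)

```text
time_s: 10.88
tool_pos: [0.5496, 0.2211, 0.0443]
tool_rot: [3.14, -0.0, -0.332]
wrist_force: [1.8, -6.2, -0.9]
gripper_width: 0.368
finger_force: 61.2
```

Run:
```python
from h import *
s=arm.sense();print(s["wrist_force"],s["moment"],s["tool_pos"],s["tool_rot"])
plan(.5493,.2221,.0441,-42.1)
```

```text
[ 1.81851598 -6.24343622 -0.88626683] [-1.03417732 -0.3991012   0.08816667] [0.54955132 0.22107706 0.04432637] [ 3.14048620e+00 -6.78758502e-05 -3.32391874e-01]
shift [-0.0006 -0.0009  0.0002] turn [ 1.000e-02 -3.000e-03  3.843e+00]
```

Call:
drive_tool(
  increments=[
    [0.0002,0.0004,0,0,0,0.3,0.02],
    [0.0002,0.0004,0,0,0,0.7,0.02],
    [0.0002,0.0004,0,0,0,1.1,0.02],
    [0.0002,0.0004,0,0,0,1.5,0.02],
    [0.0002,0.0004,0,0,0,1.9,0.02],
    [0.0002,0.0004,0,0,0,2.3,0.02],
    [0.0002,0.0004,0,0,0,2.7,0.02],
    [0.0002,0.0004,0.0002,0,0,3.1,0.02],
    [0.0002,0.0004,0.0004,0,0,3.5,0.02],
    [0.0002,0.0004,0.0004,0,0,3.83,0.02],
    [0.0002,0.0004,0.0004,0,0,3.83,0.02],
    [0.0002,0.0004,0.0004,0,0,3.83,0.02],
  ],
)

```text
time_s: 11.88
tool_pos: [0.5495, 0.2205, 0.0441]
tool_rot: [3.14, -0.0, -0.732]
wrist_force: [0.0, -6.1, 2.3]
gripper_width: 0.364
finger_force: 61.4
```

Run:
```python
from h import *
s=arm.sense();print(s["wrist_force"],s["moment"],s["tool_pos"],s["tool_rot"],np.degrees(s["tool_rot"][2]))
```

```text
[ 0.04061282 -6.0707412   2.33380121] [-1.09400833  0.05811706  0.10732073] [0.54952621 0.22054822 0.04409542] [ 3.14029152e+00 -4.54730689e-04 -7.31512248e-01] -41.912564452739886
```

Call:
drive_tool(
  increments=[
    [0,0,0,0,0,0,0.055],
    [0,0,0,0,0,0,0.055],
    [0,0,0,0,0,0,0.055],
    [0,0,0,0,0,0,0.055],
    [0,0,-0.01,0,0,0,0.055],
    [0,0,-0.03,0,0,0,0.055],
    [0,0,-0.06,0,0,0,0.055],
    [0,0,-0.1,0,0,0,0.055],
    [0,0,-0.14,0,0,0,0.055],
    [0,0,-0.16,0,0,0,0.055],
    [0,0,-0.16,0,0,0,0.055],
    [0,0,-0.16,0,0,0,0.055],
  ],
)

```text
time_s: 12.88
tool_pos: [0.5498, 0.2214, 0.2058]
tool_rot: [-3.14, -0.001, -0.731]
wrist_force: [0.3, 0.6, -0.7]
gripper_width: 0.642
finger_force: 0.0
```

Run:
```python
from h import *
a=viewer.read_camera("scene");cv2.imwrite("pics/sr3.png",a)
f=lambda im,x,y,w,h,k:cv2.resize(im[y:y+h,x:x+w],None,fx=k,fy=k,interpolation=cv2.INTER_CUBIC)
x0,y0,k=345,235,9
c=f(a,x0,y0,70,60,k)
S=np.array([.5476,.2216]);t=np.radians(137.95);u=np.array([np.cos(t),np.sin(t)]);v=np.array([-u[1],u[0]])
for z in(.040,.074):
    q=proj("scene",[[*(S+sx*.017*u+sy*.016*v),z] for sx,sy in((1,1),(1,-1),(-1,-1),(-1,1))])
    cv2.polylines(c,[((q-[x0,y0]+.5)*k).astype(np.int32)],True,(255,0,255),1)
e=np.linspace(0,6.28,30)
for z in(.04,.068):
    q=proj("scene",[[*(S+.085*u+.011*np.array([np.cos(b),np.sin(b)])),z] for b in e])
    cv2.polylines(c,[((q-[x0,y0]+.5)*k).astype(np.int32)],True,(0,255,255),1)
cv2.imwrite("pics/c5.png",c)
kb=blob(a,0,(385,250,28,30));K=plane("scene",kb,.054)[:2];print(K,np.degrees(np.arctan2(*(K-S)[::-1])),np.hypot(*(K-S)))
```

```text
[0.4853345  0.27829626] 137.68036718231284 0.0842107955096129
```

View pics/c5.png

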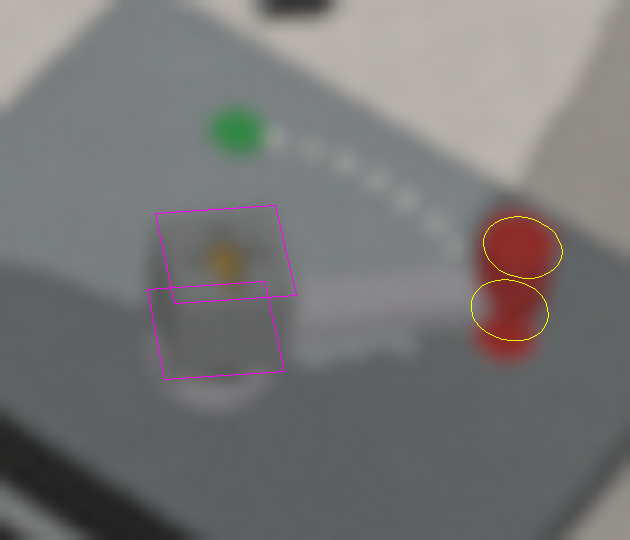

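The view shows the hub on the collar with the shaft showing in its bore, and the knob over the red dot (knob about (402,262), angle 137.7° vs 137.9°). I'll press lightly on the hub's top with nearly closed fingers to confirm it is home.

Call:
drive_tool(
  increments=[
    [0,0,0.04,0,0,0,0.016],
    [0,0,0.08,0,0,0,0.016],
    [0,0,0.11,0,0,0,0.016],
    [0,0,0.122,0,0,0,0.016],
    [0,0,0.126,0,0,0,0.016],
    [0,0,0.126,0,0,0,0.016],
    [0,0,0.126,0,0,0,0.016],
    [0,0,0.126,0,0,0,0.016],
  ],
)

```text
time_s: 13.6
tool_pos: [0.5502, 0.2215, 0.0798]
tool_rot: [-3.14, -0.001, -0.731]
wrist_force: [0.5, 0.6, 1.3]
gripper_width: 0.19
finger_force: 0.0
```

Call:
drive_tool(
  increments=[
    [0,0,0.0005,0,0,0,0.016],
    [0,0,0.001,0,0,0,0.016],
    [0,0,0.0015,0,0,0,0.016],
    [0,0,0.002,0,0,0,0.016],
    [0,0,0.002,0,0,0,0.016],
  ],
)

```text
time_s: 14.02
tool_pos: [0.5493, 0.2212, 0.0757]
tool_rot: [3.141, 0.001, -0.731]
wrist_force: [-0.1, -0.5, 0.0]
gripper_width: 0.187
finger_force: 0.0
```

Call:
drive_tool(
  increments=[
    [0,0,0.0005,0,0,0,0.016],
    [0,0,0.001,0,0,0,0.016],
    [0,0,0.0015,0,0,0,0.016],
    [0,0,0.0015,0,0,0,0.016],
  ],
)

```text
time_s: 14.35
tool_pos: [0.5493, 0.2212, 0.0741]
tool_rot: [3.141, 0.001, -0.731]
wrist_force: [0.7, 0.3, 0.2]
gripper_width: 0.189
finger_force: 0.2
```

Call:
drive_tool(
  increments=[
    [0,0,0.0005,0,0,0,0.016],
    [0,0,0.001,0,0,0,0.016],
    [0,0,0.001,0,0,0,0.016],
  ],
)

```text
time_s: 14.6
tool_pos: [0.5494, 0.2212, 0.0733]
tool_rot: [3.141, 0.001, -0.731]
wrist_force: [-0.2, -0.5, 2.6]
gripper_width: 0.187
finger_force: 1.1
```

Call:
drive_tool(
  increments=[
    [0,0,0.0005,0,0,0,0.016],
    [0,0,0.001,0,0,0,0.016],
    [0,0,0.001,0,0,0,0.016],
  ],
)

```text
time_s: 14.85
tool_pos: [0.5494, 0.2212, 0.0723]
tool_rot: [3.141, 0.001, -0.731]
wrist_force: [-1.5, -0.1, 4.3]
gripper_width: 0.185
finger_force: 2.2
```

Contact is at the expected height, and the force rises like the washer's spring, so the hub is home. Retracting.

Call:
drive_tool(
  increments=[
    [0,0,-0.003,0,0,0,0.016],
    [0,0,-0.01,0,0,0,0.016],
    [0,0,-0.04,0,0,0,0.016],
    [0,0,-0.08,0,0,0,0.016],
    [0,0,-0.12,0,0,0,0.016],
    [0,0,-0.14,0,0,0,0.016],
    [0,0,-0.14,0,0,0,0.016],
    [0,0,-0.14,0,0,0,0.016],
  ],
)

```text
time_s: 15.52
tool_pos: [0.5497, 0.2213, 0.2138]
tool_rot: [-3.14, -0.0, -0.731]
wrist_force: [0.2, 0.7, -1.1]
gripper_width: 0.189
finger_force: 0.0
```

Run:
```python
from h import *
a=viewer.read_camera("scene");o=cv2.imread("pics/sr3.png")
print(blob(a,0,(385,250,28,30)),blob(o,0,(385,250,28,30)))
print(cv2.absdiff(a,o)[235:295,345:415].mean(),arm.sense()["wrist_force"])
print(arm.close_job())
```

```text
(np.float64(401.59925925925927), np.float64(265.6271111111111)) (np.float64(401.5803506738154), np.float64(265.6359947833647))
1.0882539682539683 [ 0.16770287 -0.61303742 -0.78924009]
the job is handed in; nothing more can be done
None
```

The lever is fully home on the splined shaft, swung clockwise so its knob stands over the red dot (measured 137.7° against 137.9°), and released; the job was handed in at about 15.6 s, with the verdict not shown to me.

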